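Press the veneer round a column by rolling it under a pad

ROBOT

A 6-joint arm with a two-finger parallel gripper is mounted at the origin on the work surface. World frame = base frame: x ahead of the robot, y to its left, z up, the work surface at z = 0. Lengths are in mm, angles in rad, forces in N, time in s.
With the tool pointing down it reaches from about 350 to 975 mm from the base axis. Payload 7.1 kg.
Tool frame: the origin (TCP) lies midway between the tips of the shut fingers; the grasp point (between the pads) lies 19 mm behind it (ctrl.grasp_offset is the distance from the TCP to the grasp point, in mm); z points along the fingers, y is the line along which they close (so a half turn about z gives the same grasp; the last joint's range is limited). The gripper opens to 88 mm and grips with 3 to 60 N. Pads are 20 mm wide; open, the fingers measure 115 mm over their backs; the gripper's body (75 mm by 178 mm) begins 61 mm behind the grasp point.
Start: joints at [1.269, 0.423, 1.63, -0, 1.089, -0.019], TCP at [174.372, 600.166, 222.675] pointing down, gripper open.
Joint ranges: [-3, 3], [-0.9, 2.11], [0.09, 2.58], [-1.31, 4.45], [0.11, 2.69], [-2.54, 2.54]. Speed limits (rad/s): [2.39, 2.39, 3.01, 3.14, 3.14, 3.14].

INTERFACE

Orientations are given as a rotation vector (axis times angle).
In Python, from workcell import ctrl gives the robot as it stands. The module is installed in compiled form; this text tells all that it offers.
- The arm moves only by the tool servo_tool, never from a script. Its argument "rows" is a list of rows, each a list of 7 numbers: the turn, a rotation vector about the tool's x, y, z as a fraction of full scale, then the shift along the tool's x, y, z as a fraction of full scale, then the finger opening in mm, from 0 to 87.8. A call has 1 to 10 rows; each row is the pose to reach, as a shift and turn from the pose commanded when the call began, along the tool's axes at that moment; what a row does not reach only later rows make up. Full scale, the value 1, is 20 cm for a shift and 1.5 rad for a turn. A row lasts 1/8 s, in which the tool goes at most 62.5 mm and 10.7 degrees, less where a joint would pass 70% of its speed; a pose out of reach is approached as far as the arm can. A call with a number of a shift or a turn outside -1 to 1 is refused whole. A call with a gripper value outside its range is refused whole. The fingers move at their own pace and stop on an object; the grip force is fixed at half the most. Time passes only in rows, so rows that repeat a pose let the fingers close. It gives the time, the measured TCP pose, the force, the opening and the grip force at its end, in the units of the state.
- ctrl.get_obs(): the state, without advancing time (a new reading comes with each control period).
- ctrl.get_image(name): name is "scene" or "top" or "wrist"; returns (picture, depth): 420x560x3 uint8, red, green, blue; 420x560 float32, mm along the optical axis (not along the pixel's ray), 0 where there is no reading.
- ctrl.camera_info(name): a dict with "intrinsics" (3x3 intrinsics, pixels), "R" (3x3) and "t" (3): a world point X has camera coordinates R X + t. Camera axes: x right, y down, z forward; pixel columns grow to the right and rows downward; lengths in mm; the calibration is good to about 2 mm. A picture is of the moment at which its call begins: read the wrist's pose just before it. camera_info takes no time and is no camera call; for the wrist camera it gives the pose at the moment of the call.
- ctrl.close_job(): hands the job in; it is judged then, once.
The state is a dict: "t": time; "qpos": joint angles; "qvel": joint speeds; "joint_torque": joint torques, N m; "ee_pos": TCP position; "orientation": TCP orientation; "ft_force": force on the tool from outside, world axes, zero at the start; "moment": the same for the moment, N m; "width": finger opening in mm; "grasp_force": force on a finger pad.
Only numpy, scipy, OpenCV 4.12 (cv2) and the standard library are available. Lean on these libraries where they do the work, as an engineer would, in place of code of your own. Each camera call takes 0.05 s, during which the arm holds its last target. There are 200 camera calls.

TASK

The veneer round the little column has just been glued on: press the rubber sole of the pressing pad down on top of the column and roll the column under it across the cork board, once round, to the pencil line. Do it in one pass with a firm, steady pressure, never letting up on the way and never bruising the veneer, stop with the column lying on the line, and then lift the pad off and stand it sole down on the bench beside the board. Do not touch the column with the gripper or lift it off the board, and leave the jar, the brush and the offcut where they are.

Things in the scene. Friction and masses are not known exactly. Their poses are not given: they have to be found in the camera images.
- board: Cork-faced plywood pressing board, 240 (its x) x 320 (its y) mm, fixed, its ends level, 16 to 22 mm above the bench, differing each time. Between the column's place and the line it is worn into a hollow, deepest (a few mm) in the middle, so the column sinks and rises as it rolls across. Origin: above the middle of the hollow, level with the ends, z up. Cork resists rolling slightly: a column left at rest stays there.
- line: Dark pencil line 236 x 4 mm across the board, one turn of the column (126 to 150 mm) away from where the column lies, on either side of it. Origin: its middle, level with the board's top; x runs along the line, y across it (the way to roll). While rolling, the column travels back along the sole as far as it goes forward: begin with it near the sole's leading end.
- column: Round wooden column in dark veneer, pale ends, 44 mm diameter, 190 mm long, about 0.2 kg, lying on the board parallel to the line within 0.05 rad. Origin: its centre; x is its axis; z (pale seam) starts up and turns as it rolls. Rolled under the pad it goes half as far as the pad does. Veneer bonds under 5 to 15 N of the pad; under 2 N on the way is letting up; over 20 N bruises it.
- pad: Pressing pad, about 0.3 kg: rubber-faced plywood sole 230 (its x) x 80 (y) x 18 mm (z), and in its middle a post 30 x 30 mm, sides parallel to the sole's, up to 78 mm above the underside, rounded cap to 85 mm. Stands on the bench left or right of the board, x along world x within 0.35 rad. Origin: centre of underside. A mm too low adds some 7 N: feel for it.
- jar: Bystander: closed amber glass jar of stain, 72 mm in diameter and 125 mm high, on the bench on the other side of the board from the pad. Origin: centre of its underside.
- brush: Bystander: foam brush lying beyond the board, about 165 mm long. Origin: where the handle meets the foam, on the bench.
- offcut: Bystander: wooden offcut 35 x 160 x 20 mm lying beyond the board. Origin: centre of its underside.
Mind the look-alikes: they are no part of the job. There is more than one size of the column; the one meant has the size given above.

How it is judged (in metres and radians):
On the way, in this order (a step that is already met when the one before it is completed fails the run):
1. the pad's sole presses on top of the column with more than 3 N where it lies (contact force between pad and column above 3 N and z of column in the frame of pad below -0.015 m and distance of column from where it was at the start of the episode below 0.012 m), for 0.2 s.
2. the column is half a turn round, under the sole pressed with more than 3 N (contact force between pad and column above 3 N and z of column in the frame of pad below -0.015 m and angle between column's own z axis and vertical above 2.5 rad), for 0.05 s.
3. the column has come once round and lies on the line (within 8 mm), still under the sole pressed with more than 3 N (contact force between pad and column above 3 N and z of column in the frame of pad below -0.015 m and angle between column's own z axis and vertical below 1.2 rad and y of column in the frame of line between -0.008 and 0.008 m), for 0.2 s.
At the end, for the whole second after the job is handed in: The column lies at rest on the board with its centre within 8 mm of the line and its axis within 0.12 rad of it, and the pad stands at rest, sole down and flat (within 0.1 rad) on the bench (y of column in the frame of line between -0.008 and 0.008 m and angle between the x axis of column and the x axis of line, either way round below 0.12 rad and z of column in the frame of line below 0.025 m and linear speed of column below 0.01 m/s and height (world z) of pad below 0.008 m and angle between pad's own z axis and vertical below 0.1 rad and linear speed of pad below 0.02 m/s); the robot touches nothing.
It fails at once if the pad bears on the column with more than 20 N (contact force between pad and column above 20 N).
It fails at once if the pressure drops below 2 N on the way (column more than 15 mm from its start and more than 12 mm short of or past the line) (distance of column from where it was at the start of the episode above 0.015 m and (y of column in the frame of line above 0.012 m or y of column in the frame of line below -0.012 m) and contact force between pad and column below 2 N).
It fails at once if the gripper or arm touches the column (contact force between any of the fingers, the arm and column above 0.5 N).
It fails at once if the column is lifted more than 8 mm off the board (z of column in the frame of line above 0.03 m).
It fails at once if the jar, the brush or the offcut is moved more than 20 mm (distance of any of jar, brush, offcut from where it was at the start of the episode above 0.02 m).
It also fails if it takes over 72 s, if anything falls off the work surface, if the arm or the gripper's body presses on something with over 40 N, if the wrist force passes 120 N, or if a joint passes its speed limit or range.

## Working session

There is one attempt and no reset: what is moved stays moved. The work goes in short steps, Python scripts to look and compute and a tool call to move; the robot and the scene stay as the last step left them, time stands still between calls to the robot, and variables do not carry over. Pictures are saved under pics/ and viewed, at most 10 in all, crops included, and the job is handed in when it is done.

Besides the shell and the picture viewer there is one more tool, called after "Request:" as name(argument=value, ...), one argument or row to a line, values as JSON. servo_tool: Moves the arm, as the interface text tells. Its arguments: {"type":"object","properties":{"rows":{"type":"array","items":{"type":"array","items":{"type":"number"}}}},"required":["rows"]}

```bash
mkdir -p pics; python3 - <<'E'
from workcell import ctrl
import cv2,numpy as np
o=ctrl.get_obs();print(o)
for n in("scene","top"):
    im,d=ctrl.get_image(n);cv2.imwrite(f"pics/{n}0.png",im[...,::-1]);np.savez(f"{n}0.npz",im=im,d=d,**ctrl.camera_info(n))
    print(ctrl.camera_info(n))
E
```

```text
{'t': 0.0, 'qpos': array([ 1.26901707e+00,  4.23841733e-01,  1.63068136e+00, -2.87165819e-05,
        1.08862515e+00, -1.90280220e-02]), 'qvel': array([-0.00157043, -0.0008747 , -0.0001228 ,  0.00036074,  0.00096647,
        0.00065725]), 'joint_torque': array([-7.45177331e-04, -5.44607449e+01, -2.73680323e+01,  6.44807867e-02,
        2.24716763e-02, -7.56231839e-05]), 'ee_pos': array([174.20667961, 599.64518369, 221.90454969]), 'orientation': array([-4.42614213e-01, -3.11003021e+00,  2.41834777e-03]), 'ft_force': array([-0.38125875,  0.29630323,  0.03736691]), 'moment': array([-0.00147268, -0.03254072, -0.07283887]), 'grasp_force': 0.0, 'width': 87.71246129793558}
{'intrinsics': array([[390.80924863,   0.        , 272.79292254],
       [  0.        , 390.80924863, 212.28309204],
       [  0.        ,   0.        ,   1.        ]]), 'R': array([[-7.62872903e-01,  6.46548452e-01,  1.84006961e-04],
       [ 4.29779003e-01,  5.07315726e-01, -7.46940937e-01],
       [-4.83026856e-01, -5.69741918e-01, -6.64890369e-01]]), 't': array([ 395.7195534 , -173.36268832, 1460.58899055])}
{'intrinsics': array([[439.00434684,   0.        , 282.86174478],
       [  0.        , 439.00434684, 213.31164014],
       [  0.        ,   0.        ,   1.        ]]), 'R': array([[ 0.02582784, -0.99960189,  0.01135732],
       [-0.99567091, -0.0267377 , -0.08901987],
       [ 0.0892881 , -0.00900897, -0.9959651 ]]), 't': array([ -28.31465246,  512.33206477, 1063.48718909])}
```

View pics/top0.png

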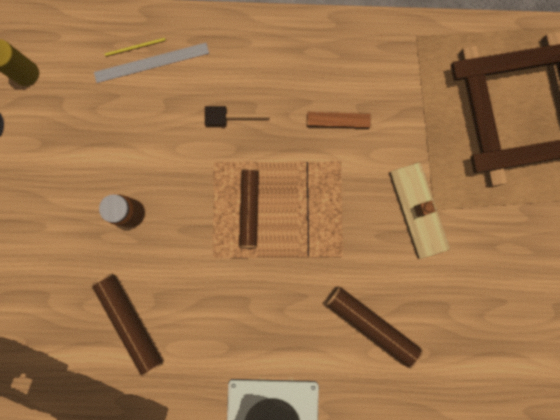

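View pics/scene0.png

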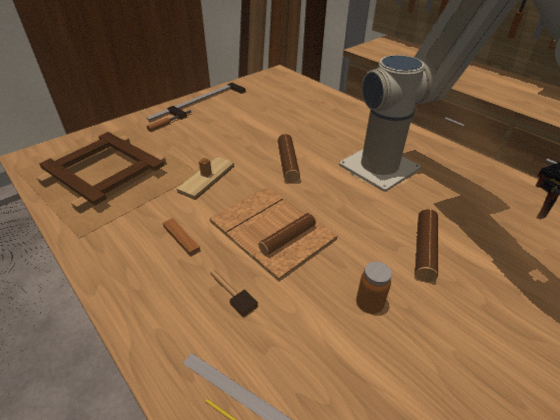

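The top view shows the 44 mm column on the board at (249,209), the pencil line at x≈308, the pad at (419,210) with its post at (425,208), and the jar at (115,208). The brush is at (216,117) and the offcut at (338,120). The look-alikes are the bigger columns at (127,323) and (372,326), neither of them on the board, and the frame at the right. I choose the column on the board and the pad at (419,210). The sole has to be turned 90° so that its 230 mm side runs along the roll.

```bash
cat > h.py <<'E'
import numpy as np,cv2
from scipy.spatial.transform import Rotation as Ro
def load(n):
    z=np.load(n);return z['im'],z['d'],z['intrinsics'],z['R'],z['t']
def ray(uv,z,K,R,t):
    uv=np.atleast_2d(uv).astype(float);c=np.c_[uv,np.ones(len(uv))]@np.linalg.inv(K).T
    D=c@R;C=-R.T@t
    return C+D*((z-C[2])/D[:,2])[:,None]
def cloud(d,K,R,t):
    v,u=np.mgrid[:d.shape[0],:d.shape[1]]
    c=np.stack([(u-K[0,2])/K[0,0]*d,(v-K[1,2])/K[1,1]*d,d],-1)
    return (c-t)@R
def big(m,box):
    k=np.zeros_like(m,np.uint8);a,b,c,e=box;k[b:e,a:c]=m[b:e,a:c]
    cs,_=cv2.findContours(k,cv2.RETR_EXTERNAL,cv2.CHAIN_APPROX_NONE);c=max(cs,key=cv2.contourArea);return c[:,0,:]
def rect(p):
    r=cv2.minAreaRect(p[:,:2].astype(np.float32));c,(w,h),a=r
    if w<h:a+=90;w,h=h,w
    a=(a+90)%180-90
    return np.round(c,1),round(w,1),round(h,1),round(np.deg2rad(a),4)
E
python3 - <<'E'
from h import *
im,d,K,R,t=load('top0.npz');P=cloud(d,K,R,t)
for u,v in[(220,200),(225,240),(330,180),(330,240),(380,200),(180,230),(280,200),(249,209),(425,207),(410,190),(425,240)]:
    print((u,v),im[v,u],P[v-1:v+2,u-1:u+2].mean((0,1)).round(1))
# board profile by depth
m=(d>0);X,Y,Z=P[...,0],P[...,1],P[...,2]
row=slice(168,253)
for u in range(212,345,4):
    print(u,np.median(Y[row,u:u+4]).round(1),np.median(Z[row,u:u+4]).round(2),im[row,u:u+2].mean((0,1)).astype(int))
E
```

```text
(220, 200) [182 133  80] [542.5 142.5  17.5]
(225, 240) [180 126  81] [443.4 126.5  16.4]
(330, 180) [181 128  83] [ 600.7 -131.1   15.8]
(330, 240) [186 134  87] [ 450.2 -133.3   17.2]
(380, 200) [167 123  78] [ 555.3 -260.4    2. ]
(180, 230) [159 115  75] [465.9 241.8   1.9]
(280, 200) [179 126  80] [546.8  -6.9  15.2]
(249, 209) [104  69  42] [517.5  66.5  62.4]
(425, 207) [111  69  40] [ 531.3 -347.4   84. ]
(410, 190) [193 174 119] [ 580.2 -331.2   20.3]
(425, 240) [193 170 117] [ 456.3 -368.7   19.5]
212 158.0 16.42 [169 122  78]
216 147.7 17.21 [176 125  79]
220 137.9 17.19 [173 123  77]
224 127.9 17.19 [176 125  79]
228 118.0 17.47 [174 122  77]
232 108.0 17.45 [174 123  78]
236 98.1 17.25 [174 123  78]
240 85.0 54.23 [96 65 40]
244 75.0 60.25 [86 54 33]
248 65.6 60.44 [112  74  46]
252 56.4 56.39 [84 53 32]
256 48.1 19.46 [93 62 38]
260 38.5 16.67 [172 121  76]
264 28.6 15.88 [173 123  77]
268 18.6 14.72 [173 122  77]
272 8.7 14.26 [173 122  77]
276 -1.3 14.12 [173 122  77]
280 -11.2 14.41 [173 122  77]
284 -21.2 15.31 [172 121  76]
288 -31.2 16.29 [172 121  76]
292 -41.1 17.04 [172 121  76]
296 -51.1 17.48 [172 121  76]
300 -61.1 17.36 [175 125  79]
304 -71.0 17.84 [170 120  76]
308 -81.0 17.41 [139  98  64]
312 -90.9 17.53 [175 123  77]
316 -100.9 17.57 [177 126  79]
320 -110.9 17.63 [174 123  77]
324 -120.8 17.65 [175 124  78]
328 -130.8 17.6 [175 123  77]
332 -140.8 17.49 [173 122  77]
336 -150.8 17.81 [172 122  77]
340 -161.5 3.95 [168 119  76]
344 -173.1 1.49 [169 124  80]
```

```bash
python3 - <<'E'
import cv2
im=cv2.imread('pics/top0.png')
cv2.imwrite('pics/crop0.png',cv2.resize(im[150:270,205:455],None,fx=3.2,fy=3.2,interpolation=cv2.INTER_CUBIC))
E
```

```text
(no output)
```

View pics/crop0.png

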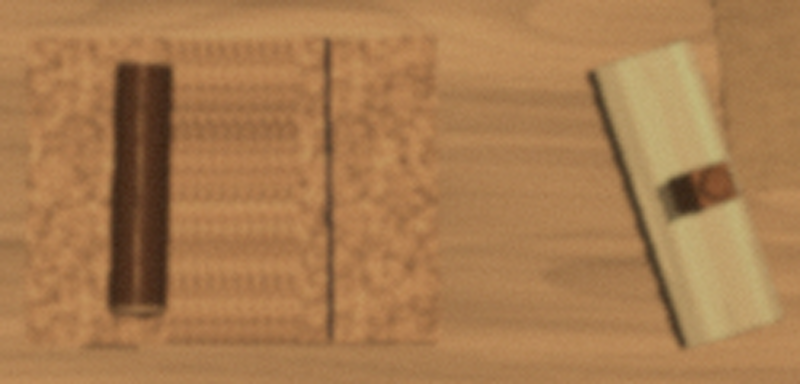

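The crop shows the slim column with its pale seam up, at crop (140,190), the line at crop x≈328, and the pad with its post at crop (700,185).

```bash
python3 - <<'E'
from h import *
im,d,K,R,t=load('top0.npz');P=cloud(d,K,R,t)
i=im.astype(int)
# column by height at mid-top: points above z=45 in board box
Z=P[...,2]
m=(Z>50).astype(np.uint8);k=np.zeros_like(m);k[155:265,230:270]=m[155:265,230:270]
p=P[k>0];c,v=p[:,:2].mean(0),np.linalg.svd(p[:,:2]-p[:,:2].mean(0),full_matrices=False)[2][0]
print('col top',c,p[:,0].min(),p[:,0].max(),'dir',v/np.sign(v[0]),'ztop',np.percentile(p[:,2],95))
dark=(im.max(2)<125).astype(np.uint8)
c=big(dark,(235,160,264,256));print('col mask z38',rect(ray(c,38,K,R,t)))
# line
pts=[]
for r in range(168,254):
    s=160-i[r,300:317].sum(1)/3.;w=np.clip(i[r,300:317].sum(1).mean()/3-12-i[r,300:317].sum(1)/3,0,None)
    if w.sum()>0: pts.append(((w*np.arange(300,317)).sum()/w.sum(),r))
q=ray(np.array(pts),16.5,K,R,t);f=np.polyfit(q[:,0]-520,q[:,1],1);print('line y at x=520, slope',f[1],f[0])
# board ends
# pad
m=((Z>12)).astype(np.uint8)
c=big(m,(370,150,470,270));print('pad z', rect(P[c[:,1],c[:,0]]))
pale=((i[...,0]-i[...,2]>50)&(i[...,1]>150)&(i[...,0]-i[...,1]<35)).astype(np.uint8)
c=big(pale,(385,155,460,265));hull=cv2.convexHull(c)[:,0];print('pad pale z18',rect(ray(hull,18,K,R,t)))
k=(Z>70);k[:, :390]=0;k[:155]=0;k[265:]=0;p=P[k];p=p[p[:,1]>-420];print('post',p.mean(0),len(p),p[:,2].max())
k2=np.zeros(Z.shape,bool);k2[165:255,390:450]=1;print(np.median(Z[k2&(pale>0)]))
# ctl
A=Ro.from_rotvec([-4.42614213e-01,-3.11003021e+00,2.4e-3]).as_matrix();print(A.round(3))
E
```

```text
col top [519.18989024  67.88499452] 415.88868481340415 617.1887991563083 dir [0.99860253 0.05284868] ztop 63.63029130019549
col mask z38 (array([520.7,  69.7]), 192.0, 45.4, np.float64(0.0088))
line y at x=520, slope -75.7815883358812 0.03459842025582775
pad z (array([ 479.2, -199.7]), 409.5, 229.7, np.float64(-1.247))
pad pale z18 (array([ 594.7, -341.1]), 100.7, 66.0, np.float64(0.3514))
post [ 499.01330791 -257.5666762   360.77561666] 238 1105.1254354075627
19.898857477017838
[[-0.96   0.279 -0.   ]
 [ 0.279  0.96  -0.001]
 [ 0.    -0.002 -1.   ]]
```

Request:
servo_tool(
  rows=[
    [0,0,0,-0.12,-0.16,0,87],
    [0,0,0,-0.3,-0.4,0,87],
    [0,0,0,-0.45,-0.6,0,87],
    [0,0,0,-0.6,-0.8,0,87],
    [0,0,0,-0.75,-1,0,87],
  ],
)

```text
t: 0.72
ee_pos: [262.8, 364.6, 222.5]
orientation: [-0.442, -3.11, 0.0]
ft_force: [0.5, -0.9, -0.6]
width: 87.0
grasp_force: 0.0
```

Request:
servo_tool(
  rows=[
    [0,0,0,-0.15,-0.2,0,87],
    [0,0,0,-0.3,-0.4,0,87],
    [0,0,0,-0.45,-0.6,0,87],
    [0,0,0,-0.6,-0.8,0,87],
    [0,0,0,-0.75,-1,0,87],
  ],
)

```text
t: 1.35
ee_pos: [351.1, 130.8, 222.7]
orientation: [0.442, 3.11, 0.0]
ft_force: [0.7, 0.2, -0.5]
width: 87.1
grasp_force: 0.0
```

Request:
servo_tool(
  rows=[
    [0,0,0,-0.15,-0.2,0,87],
    [0,0,0,-0.3,-0.4,0,87],
    [0,0,0,-0.45,-0.6,0,87],
    [0,0,0,-0.6,-0.8,0,87],
    [0,0,0,-0.75,-1,0,87],
  ],
)

```text
t: 1.98
ee_pos: [439.2, -103.3, 222.6]
orientation: [-0.443, -3.11, -0.0]
ft_force: [0.7, -0.0, 0.2]
width: 86.7
grasp_force: 0.0
```

Request:
servo_tool(
  rows=[
    [0,0,0,-0.15,-0.2,0,87],
    [0,0,0,-0.3,-0.4,0,87],
    [0,0,0,-0.45,-0.6,0,87],
    [0,0,0,-0.6,-0.8,0,87],
    [0,0,0,-0.7,-0.95,0,87],
    [0,0,0,-0.75,-1,0,87],
  ],
)

```text
t: 2.72
ee_pos: [527.3, -337.0, 222.1]
orientation: [-0.445, -3.109, -0.0]
ft_force: [0.6, 0.0, 0.3]
width: 87.1
grasp_force: 0.0
```

Request:
servo_tool(
  rows=[
    [0,0,0.1,0,0,0,87],
    [0,0,0.2,0,0,0,87],
    [0,0,0.3,0,0,0,87],
    [0,0,0.4,0,0,0,87],
    [0,0,0.5,0,0,0,87],
    [0,0,0.6,0,0,0,87],
    [0,0,0.63,0,0,0,87],
    [0,0,0.63,0,0,0,87],
  ],
)

```text
t: 3.72
ee_pos: [527.2, -334.4, 222.6]
orientation: [-1.808, -2.568, -0.0]
ft_force: [0.5, -0.9, -0.5]
width: 86.9
grasp_force: 0.0
```

```bash
python3 - <<'E'
from h import *
from workcell import ctrl
im,d,K,R,t=load('top0.npz')
q=ray([(420,163.1),(448.75,250),(389.4,172.5),(420.6,258.4)],18,K,R,t);print(q.round(1),q.mean(0))
for a,b in((0,1),(2,3)):e=q[a]-q[b];print(np.arctan2(e[1],e[0]),np.hypot(*e[:2]))
print('cap',ray([(428.1,207.2)],85,K,R,t))
o=ctrl.get_obs();A=Ro.from_rotvec(o['orientation']).as_matrix();print(o['t'],o['ee_pos'],A.round(3),o['qpos'].round(2))
ci=ctrl.camera_info('wrist');im,d=ctrl.get_image('wrist');cv2.imwrite('pics/w1.png',im[...,::-1]);np.savez('w1.npz',im=im,d=d,**ci)
E
```

```text
[[ 649.7 -357.2   18. ]
 [ 433.1 -428.3   18. ]
 [ 623.5 -280.    18. ]
 [ 410.6 -358.2   18. ]] [ 529.23314493 -355.91460317   18.        ]
0.31697184269263806 227.9157198617165
0.3521038412549798 226.8384495450447
cap [[ 530.86923632 -354.34882036   85.        ]]
3.725 [ 527.15627406 -334.38972825  222.55970026] [[-0.337  0.941 -0.001]
 [ 0.941  0.337  0.001]
 [ 0.001 -0.    -1.   ]] [-0.58  0.42  1.63  0.    1.09 -0.93]
```

View pics/w1.png

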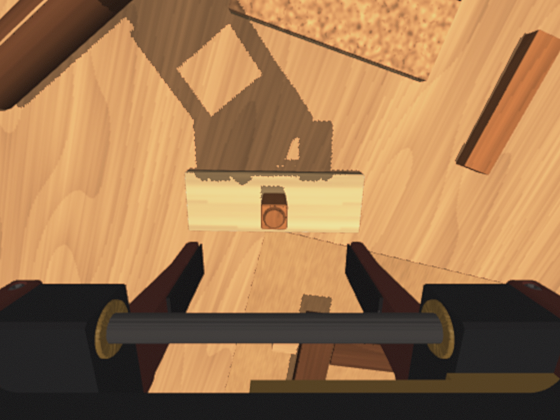

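The wrist view shows the pad almost square with the fingers. The cap centre is at (274,217) and the near sole edge runs from (190,231) to (360,233).

```bash
python3 - <<'E'
from h import *
im,d,K,R,t=load('w1.npz')
i=im.astype(int);pale=((i[...,0]>190)&(i[...,1]>170)&(i[...,0]-i[...,1]<45)).astype(np.uint8)
try:
  c=big(pale,(180,165,370,240));print(rect(ray(c,18,K,R,t)), c.min(0),c.max(0))
  e=[(x,c[c[:,0]==x][:,1].max()) for x in range(195,357)];q=ray(np.array(e),18,K,R,t);f=np.polyfit(q[:,0],q[:,1],1);print('edge yaw',np.arctan(f[0]))
except Exception as ex:print(ex)
cap=ray([(274,217)],84,K,R,t)[0];print('cap',cap)
A=np.array([[-.337,.941],[.941,.337]]);dlt=cap[:2]-[527.16,-334.39];print('tool shift',dlt@A, 'tool y ang',np.arctan2(.337,.941))
print(R.round(3))
E
```

```text
(array([ 534.8, -354.2]), 228.2, 77.4, np.float64(0.3322)) [185 173] [364 232]
edge yaw 0.32917129158242076
cap [ 534.00313207 -351.73116883   84.        ]
tool shift [-18.62417537   0.59541338] tool y ang 0.34389883083615014
[[ 0.942  0.337  0.001]
 [ 0.323 -0.903  0.285]
 [ 0.096 -0.268 -0.959]]
```

Request:
servo_tool(
  rows=[
    [0,0,0.01,-0.1,0,0,87],
    [0,0,0.01,-0.1,0,0.25,87],
    [0,0,0.01,-0.1,0,0.5,87],
    [0,0,0.01,-0.1,0,0.7,87],
    [0,0,0.01,-0.1,0,0.85,87],
    [0,0,0.01,-0.1,0,0.925,87],
    [0,0,0.01,-0.1,0,0.925,87],
    [0,0,0.01,-0.1,0,0.925,87],
  ],
)

```text
t: 4.78
ee_pos: [535.0, -355.1, 38.9]
orientation: [1.828, 2.553, 0.0]
ft_force: [-0.2, 0.7, 0.1]
width: 87.3
grasp_force: 0.0
```

Request:
servo_tool(
  rows=[
    [0,0,0,0,0,0,60],
    [0,0,0,0,0,0,40],
    [0,0,0,0,0,0,20],
    [0,0,0,0,0,0,20],
    [0,0,0,0,0,0,20],
    [0,0,0,0,0,0,20],
    [0,0,0,0,0,0,20],
    [0,0,0,0,0,0,20],
  ],
)

```text
t: 5.78
ee_pos: [534.0, -354.3, 37.6]
orientation: [-1.829, -2.554, 0.0]
ft_force: [-0.8, 0.2, 0.0]
width: 30.0
grasp_force: 30.0
```

Request:
servo_tool(
  rows=[
    [0,0,0,0,0,-0.05,20],
    [0,0,0,0,0,-0.2,20],
    [0,0,0,0,0,-0.4,20],
    [0,0,0,0,0,-0.55,20],
    [0,0,0,0,0,-0.6,20],
    [0,0,0,0,0,-0.6,20],
  ],
)

```text
t: 6.52
ee_pos: [534.0, -354.3, 157.9]
orientation: [1.829, 2.554, 0.0]
ft_force: [0.4, 0.2, -2.6]
width: 29.9
grasp_force: 30.0
```

Request:
servo_tool(
  rows=[
    [0,0,-0.1,0,0,0,20],
    [0,0,-0.2,0,0,0,20],
    [0,0,-0.3,0,0,0,20],
    [0,0,-0.4,0,0,0,20],
    [0,0,-0.5,0,0,0,20],
    [0,0,-0.6,0,0,0,20],
    [0,0,-0.7,0,0,0,20],
    [0,0,-0.8,0,0,0,20],
    [0,0,-0.83,0,0,0,20],
    [0,0,-0.83,0,0,0,20],
  ],
)

```text
t: 7.78
ee_pos: [533.2, -353.7, 155.8]
orientation: [0.003, -3.139, -0.003]
ft_force: [-0.3, -1.2, -2.6]
width: 30.2
grasp_force: 30.0
```

Request:
servo_tool(
  rows=[
    [0,0,0,0,0.1,0,20],
    [0,0,0,0,0.3,0,20],
    [0,0,0,0,0.5,0,20],
    [0,0,0,0,0.75,0,20],
    [0,0,0,0,1,0,20],
  ],
)

```text
t: 8.4
ee_pos: [532.8, -151.8, 157.4]
orientation: [0.002, -3.141, -0.001]
ft_force: [0.8, 0.5, -2.8]
width: 30.0
grasp_force: 30.0
```

Request:
servo_tool(
  rows=[
    [0,0,0,0,0.25,0,20],
    [0,0,0,0,0.5,0,20],
    [0,0,0,0,0.75,0,20],
    [0,0,0,0,0.9,0,20],
    [0,0,0,0,1,0,20],
    [0,0,0,0,1,0,20],
    [0,0,0,0,1,0,20],
  ],
)

```text
t: 9.28
ee_pos: [533.0, 45.2, 157.6]
orientation: [0.003, -3.141, 0.0]
ft_force: [0.1, 0.6, -3.1]
width: 30.1
grasp_force: 30.0
```

```bash
python3 - <<'E'
from h import *
from workcell import ctrl
o=ctrl.get_obs();A=Ro.from_rotvec(o['orientation']).as_matrix();print(o['t'],o['ee_pos'],A.round(4),o['qpos'].round(2),o['ft_force'],o['moment'],o['width'])
ci=ctrl.camera_info('wrist');im,d=ctrl.get_image('wrist');cv2.imwrite('pics/w2.png',im[...,::-1]);np.savez('w2.npz',im=im,d=d,**ci)
E
```

```text
9.275 [532.98500593  45.20913669 157.58663591] [[-1.0e+00 -1.8e-03 -2.0e-04]
 [-1.8e-03  1.0e+00 -3.0e-04]
 [ 2.0e-04 -3.0e-04 -1.0e+00]] [ 0.06  0.38  1.88 -0.    0.88 -1.51] [ 0.13075365  0.56150584 -3.10845302] [-0.01166413  0.01450831 -0.02085872] 30.105751973026564
```

View pics/w2.png

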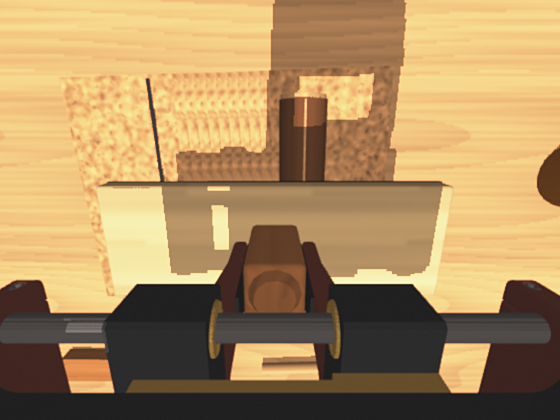

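The wrist view shows the sole above the board with the far part of the column at x 281–326, its seam near x≈304, and the line from (150,80) to (162,180).

```bash
python3 - <<'E'
from h import *
im,d,K,R,t=load('w2.npz');i=im.astype(int);g=im.mean(2)
def fit(q):
    f=np.polyfit(q[:,0]-520,q[:,1],1);return 'y520 %.1f slope %.3f'%(f[1],f[0]),q[:,0].min().round(),q[:,0].max().round()
s=[];l=[]
for r in range(120,178):
    s.append((297+np.argmax(g[r,297:313]),r))
for r in range(84,176):
    a=g[r,140:172];j=a.argmin()
    if a[j]<110:l.append((140+j,r))
print('seam',s[::12],fit(ray(np.array(s),60,K,R,t)))
print('line',len(l),l[::15],fit(ray(np.array(l),16,K,R,t)))
E=[]
for r in range(120,178):
    k=np.where(g[r,270:340]<105)[0]+270;E.append((k.min(),k.max(),r))
E=np.array(E);print(E[::12])
# tangent: intersect mid of silhouettes in xz? use plane z=38 for mid-angle
print('edges',fit((ray(E[:,[0,2]],38,K,R,t)+ray(E[:,[1,2]],38,K,R,t))/2))
E
```

```text
seam [(np.int64(305), 120), (np.int64(305), 132), (np.int64(304), 144), (np.int64(304), 156), (np.int64(304), 168)] ('y520 71.3 slope 0.011', np.float64(452.0), np.float64(501.0))
line 92 [(np.int64(148), 84), (np.int64(150), 99), (np.int64(153), 114), (np.int64(154), 129), (np.int64(156), 144), (np.int64(159), 159), (np.int64(161), 174)] ('y520 -74.1 slope 0.032', np.float64(419.0), np.float64(507.0))
[[277 339 120]
 [279 326 132]
 [278 325 144]
 [278 325 156]
 [278 324 168]]
edges ('y520 69.7 slope -0.059', np.float64(452.0), np.float64(505.0))
```

Request:
servo_tool(
  rows=[
    [0,0,0,0.03,0.1,0,20],
    [0,0,0,0.065,0.3,0,20],
    [0,0,0,0.065,0.485,0,20],
    [0,0,0,0.065,0.485,0.1,20],
    [0,0,0,0.065,0.485,0.2,20],
    [0,0,0,0.065,0.485,0.25,20],
    [0,0,0,0.065,0.485,0.26,20],
    [0,0,0,0.065,0.485,0.26,20],
    [0,0,0,0.065,0.485,0.26,20],
  ],
)

```text
t: 10.45
ee_pos: [520.5, 142.6, 106.3]
orientation: [-0.003, 3.14, 0.0]
ft_force: [-0.3, -0.2, -2.5]
width: 29.8
grasp_force: 30.0
```

```bash
python3 - <<'E'
from h import *
from workcell import ctrl
o=ctrl.get_obs();print(o['t'],o['ee_pos'],o['ft_force'],o['moment'],o['orientation'])
E
```

```text
10.45 [520.46288551 142.61368084 106.33567891] [-0.27316378 -0.19756899 -2.47040992] [-0.01205784  0.08252588 -0.04739176] [-2.96123350e-03  3.14043864e+00  4.69625640e-04]
```

Request:
servo_tool(
  rows=[
    [0,0,0,0,0,0.01,20],
    [0,0,0,0,0,0.02,20],
    [0,0,0,0,0,0.025,20],
    [0,0,0,0,0,0.025,20],
  ],
)

```text
t: 10.95
ee_pos: [519.8, 142.7, 100.5]
orientation: [0.003, -3.141, 0.0]
ft_force: [0.2, -0.4, -2.4]
width: 30.2
grasp_force: 30.0
```

Request:
servo_tool(
  rows=[
    [0,0,0,0,0,0.005,20],
    [0,0,0,0,0,0.005,20],
  ],
)

```text
t: 11.2
ee_pos: [519.9, 142.7, 99.6]
orientation: [0.003, -3.141, 0.0]
ft_force: [-0.8, -0.5, -3.1]
width: 30.0
grasp_force: 30.0
```

Request:
servo_tool(
  rows=[
    [0,0,0,0,0,0.005,20],
    [0,0,0,0,0,0.005,20],
  ],
)

```text
t: 11.45
ee_pos: [519.9, 142.6, 98.6]
orientation: [0.003, -3.141, 0.0]
ft_force: [-0.2, 0.4, -3.1]
width: 29.7
grasp_force: 30.0
```

Request:
servo_tool(
  rows=[
    [0,0,0,0,0,0.004,20],
    [0,0,0,0,0,0.004,20],
  ],
)

```text
t: 11.7
ee_pos: [519.8, 142.6, 97.8]
orientation: [0.003, -3.141, 0.0]
ft_force: [-0.0, 0.1, -2.9]
width: 30.2
grasp_force: 30.0
```

Request:
servo_tool(
  rows=[
    [0,0,0,0,0,0.003,20],
    [0,0,0,0,0,0.003,20],
  ],
)

```text
t: 11.95
ee_pos: [520.0, 142.6, 97.6]
orientation: [-0.004, 3.141, -0.0]
ft_force: [-0.7, -0.3, 2.1]
width: 29.8
grasp_force: 30.0
```

Request:
servo_tool(
  rows=[
    [0,0,0,0,0,0.002,20],
    [0,0,0,0,0,0.002,20],
    [0,0,0,0,0,0.002,20],
  ],
)

```text
t: 12.32
ee_pos: [520.0, 142.7, 97.5]
orientation: [-0.004, 3.141, -0.0]
ft_force: [-2.5, -1.2, 6.5]
width: 29.9
grasp_force: 30.0
```

Request:
servo_tool(
  rows=[
    [0,0,0,0,-0.01,0,20],
    [0,0,0,0,-0.02,0,20],
    [0,0,0,0,-0.03,0,20],
    [0,0,0,0,-0.04,0,20],
    [0,0,0,0,-0.05,0,20],
  ],
)

```text
t: 12.95
ee_pos: [520.1, 132.6, 97.5]
orientation: [-0.004, 3.141, -0.0]
ft_force: [-2.6, 0.1, 7.3]
width: 29.7
grasp_force: 30.0
```

Request:
servo_tool(
  rows=[
    [0,0,0,0,-0.01,-0.0005,20],
    [0,0,0,0,-0.02,-0.0005,20],
    [0,0,0,0,-0.03,-0.0005,20],
    [0,0,0,0,-0.04,-0.0005,20],
    [0,0,0,0,-0.05,-0.0005,20],
  ],
)

```text
t: 13.58
ee_pos: [520.2, 122.6, 97.6]
orientation: [-0.004, 3.141, 0.0]
ft_force: [-1.4, 0.4, 5.2]
width: 30.0
grasp_force: 30.0
```

Request:
servo_tool(
  rows=[
    [0,0,0,0,-0.01,0,20],
    [0,0,0,0,-0.02,0,20],
    [0,0,0,0,-0.03,0,20],
    [0,0,0,0,-0.04,0,20],
    [0,0,0,0,-0.05,0,20],
  ],
)

```text
t: 14.2
ee_pos: [520.2, 112.7, 97.6]
orientation: [-0.004, 3.141, 0.0]
ft_force: [-2.6, 1.0, 5.3]
width: 29.8
grasp_force: 30.0
```

Request:
servo_tool(
  rows=[
    [0,0,0,0,-0.01,0,20],
    [0,0,0,0,-0.02,0,20],
    [0,0,0,0,-0.03,0.0003,20],
    [0,0,0,0,-0.04,0.0006,20],
  ],
)

```text
t: 14.7
ee_pos: [520.3, 104.7, 97.5]
orientation: [-0.004, 3.141, 0.0]
ft_force: [-0.7, 1.2, 6.4]
width: 29.5
grasp_force: 30.0
```

Request:
servo_tool(
  rows=[
    [0,0,0,0,-0.01,0,20],
    [0,0,0,0,-0.02,0,20],
    [0,0,0,0,-0.03,0.0002,20],
    [0,0,0,0,-0.04,0.0005,20],
  ],
)

```text
t: 15.2
ee_pos: [520.4, 96.6, 97.4]
orientation: [-0.004, 3.141, 0.0]
ft_force: [-1.3, -0.8, 6.3]
width: 29.8
grasp_force: 30.0
```

Request:
servo_tool(
  rows=[
    [0,0,0,0,-0.01,0.0003,20],
    [0,0,0,0,-0.02,0.0006,20],
    [0,0,0,0,-0.03,0.0009,20],
    [0,0,0,0,-0.04,0.0013,20],
  ],
)

```text
t: 15.7
ee_pos: [520.5, 88.6, 97.3]
orientation: [-0.004, 3.141, -0.0]
ft_force: [-1.4, -0.0, 7.5]
width: 29.6
grasp_force: 30.0
```

Request:
servo_tool(
  rows=[
    [0,0,0,0,-0.01,0.0001,20],
    [0,0,0,0,-0.02,0.0004,20],
    [0,0,0,0,-0.03,0.0008,20],
    [0,0,0,0,-0.04,0.0012,20],
  ],
)

```text
t: 16.2
ee_pos: [520.6, 80.6, 97.1]
orientation: [-0.004, 3.141, -0.0]
ft_force: [-2.6, 0.5, 7.4]
width: 29.5
grasp_force: 30.0
```

Request:
servo_tool(
  rows=[
    [0,0,0,0,-0.01,0.0003,20],
    [0,0,0,0,-0.02,0.0006,20],
    [0,0,0,0,-0.03,0.001,20],
    [0,0,0,0,-0.04,0.0014,20],
  ],
)

```text
t: 16.7
ee_pos: [520.7, 72.6, 96.8]
orientation: [-0.004, 3.14, -0.0]
ft_force: [-1.2, 0.2, 6.5]
width: 29.9
grasp_force: 30.0
```

Request:
servo_tool(
  rows=[
    [0,0,0,0,-0.01,0.0004,20],
    [0,0,0,0,-0.02,0.0009,20],
    [0,0,0,0,-0.03,0.0013,20],
    [0,0,0,0,-0.04,0.0018,20],
  ],
)

```text
t: 17.2
ee_pos: [520.8, 64.6, 96.4]
orientation: [-0.004, 3.14, -0.0]
ft_force: [-0.7, 0.0, 8.3]
width: 29.9
grasp_force: 30.0
```

Request:
servo_tool(
  rows=[
    [0,0,0,0,-0.01,0.0003,20],
    [0,0,0,0,-0.02,0.0007,20],
    [0,0,0,0,-0.03,0.0011,20],
    [0,0,0,0,-0.04,0.0015,20],
  ],
)

```text
t: 17.7
ee_pos: [520.8, 56.6, 96.1]
orientation: [-0.004, 3.14, -0.0]
ft_force: [-1.4, -0.1, 6.6]
width: 29.9
grasp_force: 30.0
```

Request:
servo_tool(
  rows=[
    [0,0,0,0,-0.01,0.0005,20],
    [0,0,0,0,-0.02,0.0009,20],
    [0,0,0,0,-0.03,0.0013,20],
    [0,0,0,0,-0.04,0.0017,20],
  ],
)

```text
t: 18.2
ee_pos: [520.9, 48.6, 95.7]
orientation: [-0.004, 3.14, -0.0]
ft_force: [-0.8, 0.0, 5.7]
width: 29.9
grasp_force: 30.0
```

Request:
servo_tool(
  rows=[
    [0,0,0,0,-0.01,0.0005,20],
    [0,0,0,0,-0.02,0.001,20],
    [0,0,0,0,-0.03,0.0014,20],
    [0,0,0,0,-0.04,0.0018,20],
  ],
)

```text
t: 18.7
ee_pos: [521.0, 40.6, 95.3]
orientation: [-0.004, 3.14, -0.0]
ft_force: [-0.0, 0.2, 5.1]
width: 30.2
grasp_force: 30.0
```

Request:
servo_tool(
  rows=[
    [0,0,0,0,-0.01,0.0005,20],
    [0,0,0,0,-0.02,0.0009,20],
    [0,0,0,0,-0.03,0.0013,20],
    [0,0,0,0,-0.04,0.0016,20],
  ],
)

```text
t: 19.2
ee_pos: [521.0, 32.6, 94.9]
orientation: [-0.004, 3.14, 0.0]
ft_force: [-0.1, -1.7, 4.4]
width: 30.2
grasp_force: 30.0
```

Request:
servo_tool(
  rows=[
    [0,0,0,0,-0.01,0.0005,20],
    [0,0,0,0,-0.02,0.0009,20],
    [0,0,0,0,-0.03,0.0012,20],
    [0,0,0,0,-0.04,0.0015,20],
  ],
)

```text
t: 19.7
ee_pos: [521.1, 24.6, 94.6]
orientation: [-0.004, 3.14, -0.0]
ft_force: [0.1, -0.8, 5.4]
width: 30.0
grasp_force: 30.0
```

Request:
servo_tool(
  rows=[
    [0,0,0,0,-0.01,0.0003,20],
    [0,0,0,0,-0.02,0.0005,20],
    [0,0,0,0,-0.03,0.0007,20],
    [0,0,0,0,-0.04,0.0009,20],
  ],
)

```text
t: 20.2
ee_pos: [521.1, 16.6, 94.4]
orientation: [-0.004, 3.14, 0.0]
ft_force: [1.1, 0.4, 5.1]
width: 30.1
grasp_force: 30.0
```

Request:
servo_tool(
  rows=[
    [0,0,0,0,-0.01,0.0002,20],
    [0,0,0,0,-0.02,0.0004,20],
    [0,0,0,0,-0.03,0.0005,20],
    [0,0,0,0,-0.04,0.0006,20],
  ],
)

```text
t: 20.7
ee_pos: [521.1, 8.6, 94.2]
orientation: [-0.003, 3.14, 0.0]
ft_force: [0.1, 0.0, 4.8]
width: 29.9
grasp_force: 30.0
```

Request:
servo_tool(
  rows=[
    [0,0,0,0,-0.01,0.0001,20],
    [0,0,0,0,-0.02,0.0002,20],
    [0,0,0,0,-0.03,0.0003,20],
    [0,0,0,0,-0.04,0.0003,20],
  ],
)

```text
t: 21.2
ee_pos: [521.2, 0.6, 94.2]
orientation: [-0.003, 3.14, 0.0]
ft_force: [0.0, 0.6, 5.3]
width: 30.1
grasp_force: 30.0
```

Request:
servo_tool(
  rows=[
    [0,0,0,0,-0.01,0,20],
    [0,0,0,0,-0.02,-0.0001,20],
    [0,0,0,0,-0.03,-0.0002,20],
    [0,0,0,0,-0.04,-0.0004,20],
  ],
)

```text
t: 21.7
ee_pos: [521.2, -7.4, 94.3]
orientation: [-0.003, 3.14, 0.0]
ft_force: [-0.1, 0.1, 5.8]
width: 29.6
grasp_force: 30.0
```

Request:
servo_tool(
  rows=[
    [0,0,0,0,-0.01,-0.0002,20],
    [0,0,0,0,-0.02,-0.0004,20],
    [0,0,0,0,-0.03,-0.0007,20],
    [0,0,0,0,-0.04,-0.001,20],
  ],
)

```text
t: 22.2
ee_pos: [521.3, -15.4, 94.4]
orientation: [-0.003, 3.14, 0.0]
ft_force: [1.0, 0.6, 5.9]
width: 30.0
grasp_force: 30.0
```

Request:
servo_tool(
  rows=[
    [0,0,0,0,-0.01,-0.0003,20],
    [0,0,0,0,-0.02,-0.0006,20],
    [0,0,0,0,-0.03,-0.001,20],
    [0,0,0,0,-0.04,-0.0014,20],
  ],
)

```text
t: 22.7
ee_pos: [521.3, -23.4, 94.7]
orientation: [-0.003, 3.139, 0.0]
ft_force: [0.0, -0.4, 5.0]
width: 29.6
grasp_force: 30.0
```

Request:
servo_tool(
  rows=[
    [0,0,0,0,-0.01,-0.0003,20],
    [0,0,0,0,-0.02,-0.0007,20],
    [0,0,0,0,-0.03,-0.0011,20],
    [0,0,0,0,-0.04,-0.0015,20],
  ],
)

```text
t: 23.2
ee_pos: [521.4, -31.4, 95.1]
orientation: [-0.003, 3.139, 0.0]
ft_force: [0.6, 0.5, 5.4]
width: 29.5
grasp_force: 30.0
```

Request:
servo_tool(
  rows=[
    [0,0,0,0,-0.01,-0.0004,20],
    [0,0,0,0,-0.02,-0.0009,20],
    [0,0,0,0,-0.03,-0.0013,20],
    [0,0,0,0,-0.04,-0.0017,20],
  ],
)

```text
t: 23.7
ee_pos: [521.4, -39.4, 95.4]
orientation: [-0.003, 3.139, 0.0]
ft_force: [0.6, 1.3, 5.8]
width: 29.8
grasp_force: 30.0
```

Request:
servo_tool(
  rows=[
    [0,0,0,0,-0.01,-0.0005,20],
    [0,0,0,0,-0.02,-0.001,20],
    [0,0,0,0,-0.03,-0.0015,20],
    [0,0,0,0,-0.04,-0.0019,20],
  ],
)

```text
t: 24.2
ee_pos: [521.5, -47.4, 95.9]
orientation: [-0.003, 3.139, 0.0]
ft_force: [1.4, 0.6, 7.7]
width: 29.7
grasp_force: 30.0
```

Request:
servo_tool(
  rows=[
    [0,0,0,0,-0.01,-0.0007,20],
    [0,0,0,0,-0.02,-0.0013,20],
    [0,0,0,0,-0.03,-0.0018,20],
    [0,0,0,0,-0.04,-0.0023,20],
  ],
)

```text
t: 24.7
ee_pos: [521.6, -55.4, 96.3]
orientation: [-0.003, 3.139, 0.0]
ft_force: [1.6, 0.6, 5.5]
width: 29.7
grasp_force: 30.0
```

Request:
servo_tool(
  rows=[
    [0,0,0,0,-0.01,-0.0004,20],
    [0,0,0,0,-0.02,-0.0008,20],
    [0,0,0,0,-0.03,-0.0013,20],
    [0,0,0,0,-0.04,-0.0017,20],
    [0,0,0,0,-0.05,-0.002,20],
  ],
)

```text
t: 25.32
ee_pos: [521.7, -65.5, 96.7]
orientation: [-0.003, 3.139, 0.0]
ft_force: [1.9, 0.1, 5.9]
width: 30.2
grasp_force: 30.0
```

Request:
servo_tool(
  rows=[
    [0,0,0,0,-0.01,-0.0004,20],
    [0,0,0,0,-0.02,-0.0007,20],
    [0,0,0,0,-0.03,-0.001,20],
    [0,0,0,0,-0.04,-0.0013,20],
    [0,0,0,0,-0.05,-0.0015,20],
  ],
)

```text
t: 25.95
ee_pos: [521.8, -75.4, 97.1]
orientation: [-0.003, 3.139, 0.0]
ft_force: [1.7, 0.7, 6.8]
width: 29.8
grasp_force: 30.0
```

Request:
servo_tool(
  rows=[
    [0,0,0,0,-0.01,-0.0004,20],
    [0,0,0,0,-0.02,-0.0007,20],
    [0,0,0,0,-0.03,-0.001,20],
    [0,0,0,0,-0.04,-0.0012,20],
    [0,0,0,0,-0.05,-0.0013,20],
  ],
)

```text
t: 26.58
ee_pos: [521.9, -85.5, 97.3]
orientation: [-0.002, 3.138, -0.0]
ft_force: [2.2, -1.1, 6.0]
width: 30.0
grasp_force: 30.0
```

Request:
servo_tool(
  rows=[
    [0,0,0,0,-0.01,-0.0002,20],
    [0,0,0,0,-0.02,-0.0003,20],
    [0,0,0,0,-0.03,-0.0004,20],
    [0,0,0,0,-0.04,-0.0004,20],
    [0,0,0,0,-0.05,-0.0005,20],
  ],
)

```text
t: 27.2
ee_pos: [522.0, -95.5, 97.5]
orientation: [-0.002, 3.138, -0.0]
ft_force: [2.4, 0.3, 5.3]
width: 30.0
grasp_force: 30.0
```

Request:
servo_tool(
  rows=[
    [0,0,0,0,-0.01,0,20],
    [0,0,0,0,-0.02,0,20],
    [0,0,0,0,-0.03,0,20],
    [0,0,0,0,-0.04,0,20],
    [0,0,0,0,-0.05,0,20],
  ],
)

```text
t: 27.82
ee_pos: [522.2, -105.6, 97.6]
orientation: [-0.002, 3.138, -0.0]
ft_force: [2.4, 1.0, 6.6]
width: 29.8
grasp_force: 30.0
```

Request:
servo_tool(
  rows=[
    [0,0,0,0,-0.01,0,20],
    [0,0,0,0,-0.02,0,20],
    [0,0,0,0,-0.03,0,20],
    [0,0,0,0,-0.04,0,20],
    [0,0,0,0,-0.05,0,20],
  ],
)

```text
t: 28.45
ee_pos: [522.2, -115.6, 97.6]
orientation: [-0.002, 3.138, -0.0]
ft_force: [3.3, 0.0, 6.6]
width: 29.8
grasp_force: 30.0
```

```bash
python3 - <<'E'
from h import *
from workcell import ctrl
print(ctrl.get_obs()['ee_pos'])
for n in("wrist","top"):
    ci=ctrl.camera_info(n);im,d=ctrl.get_image(n);cv2.imwrite(f'pics/{n}3.png',im[...,::-1]);np.savez(f'{n}3.npz',im=im,d=d,**ci)
E
```

```text
[ 522.23611493 -115.60780339   97.58130689]
```

View pics/wrist3.png

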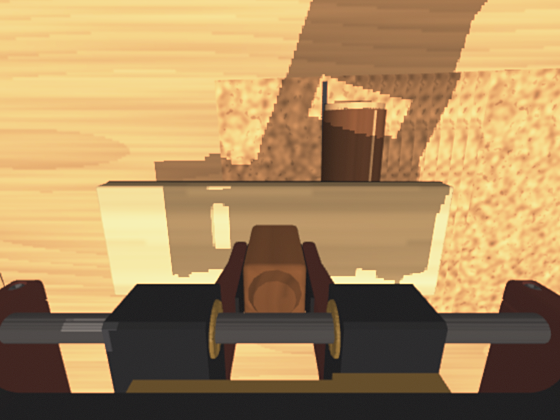

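The wrist view shows the column's free part at x 322–385, with its seam coming back on the right at x≈375. The line is just beyond its left edge at x≈325.

```bash
python3 - <<'E'
from h import *
def tang(uv,side,K,R,t,zc=38,r=22):
    # y of axis such that ray is tangent in y-z plane; side=+1: axis on +y side of ray
    C=-R.T@t;D=np.c_[uv,np.ones(len(uv))]@np.linalg.inv(K).T@R
    q=C+D*((zc-C[2])/D[:,2])[:,None]
    return q[:,0],q[:,1]+side*r*np.hypot(D[:,1],D[:,2])/abs(D[:,2])
for n,L,Rr in(('w2.npz',(270,300),(310,345)),('wrist3.npz',(315,335),(372,395))):
    im,d,K,R,t=load(n);g=cv2.GaussianBlur(im.mean(2).astype(np.float32),(3,3),0)
    gx=np.diff(g,axis=1);l=[];r=[]
    for v in range(130,176):
        l.append((L[0]+gx[v,L[0]:L[1]].argmin()+.5,v));r.append((Rr[0]+gx[v,Rr[0]:Rr[1]].argmax()+.5,v))
    l,r=np.array(l),np.array(r);print(n,l[::15].tolist(),r[::15].tolist())
    for e,s in((l,1),(r,-1)):
        x,y=tang(e,s,K,R,t);f=np.polyfit(x-500,y,1);print(s,np.median(y).round(1),np.median(x).round(0),f.round(3))
im,d,K,R,t=load('wrist3.npz');g=im.mean(2)
l=[(318+g[v,318:334].argmin(),v) for v in range(84,104)];q=ray(np.array(l),16,K,R,t);print('line',l[::5],q[::5,:2].round(1))
E
```

```text
w2.npz [[278.5, 130.0], [278.5, 145.0], [278.5, 160.0], [278.5, 175.0]] [[325.5, 130.0], [325.5, 145.0], [324.5, 160.0], [323.5, 175.0]]
1 70.7 481.0 [6.0000e-03 7.0759e+01]
-1 70.6 481.0 [1.3000e-02 7.0866e+01]
wrist3.npz [[321.5, 130.0], [321.5, 145.0], [320.5, 160.0], [320.5, 175.0]] [[384.5, 130.0], [382.5, 145.0], [381.5, 160.0], [380.5, 175.0]]
1 -58.9 465.0 [ 1.500e-02 -5.839e+01]
-1 -58.8 465.0 [-2.4000e-02 -5.9348e+01]
line [(np.int64(325), 84), (np.int64(325), 89), (np.int64(325), 94), (np.int64(323), 99)] [[415.3 -77.1]
 [418.9 -76.9]
 [422.5 -76.7]
 [426.1 -78.1]]
```

Request:
servo_tool(
  rows=[
    [0,0,0,0,-0.01,0,20],
    [0,0,0,0,-0.02,0,20],
    [0,0,0,0,-0.03,0,20],
    [0,0,0,0,-0.04,0,20],
    [0,0,0,0,-0.05,0,20],
  ],
)

```text
t: 29.18
ee_pos: [522.3, -125.6, 97.6]
orientation: [-0.002, 3.138, -0.0]
ft_force: [2.7, 0.1, 5.5]
width: 30.0
grasp_force: 30.0
```

Request:
servo_tool(
  rows=[
    [0,0,0,0,-0.01,0,20],
    [0,0,0,0,-0.02,0,20],
    [0,0,0,0,-0.03,0.0002,20],
    [0,0,0,0,-0.04,0.0002,20],
    [0,0,0,0,-0.05,0.0002,20],
  ],
)

```text
t: 29.8
ee_pos: [522.4, -135.7, 97.6]
orientation: [-0.002, 3.138, -0.0]
ft_force: [3.3, -0.4, 6.1]
width: 29.5
grasp_force: 30.0
```

Request:
servo_tool(
  rows=[
    [0,0,0,0,-0.01,0,20],
    [0,0,0,0,-0.02,0,20],
    [0,0,0,0,-0.03,0,20],
    [0,0,0,0,-0.04,0,20],
    [0,0,0,0,-0.053,0,20],
    [0,0,0,0,-0.053,0,20],
    [0,0,0,0,-0.053,0,20],
    [0,0,0,0,-0.053,0,20],
    [0,0,0,0,-0.053,0,20],
    [0,0,0,0,-0.053,0,20],
  ],
)

```text
t: 31.05
ee_pos: [522.5, -146.3, 97.6]
orientation: [-0.001, 3.138, -0.001]
ft_force: [3.4, 0.6, 6.7]
width: 30.1
grasp_force: 30.0
```

```bash
python3 - <<'E'
from h import *
from workcell import ctrl
for n in("wrist","top"):
    ci=ctrl.camera_info(n);im,d=ctrl.get_image(n);cv2.imwrite(f'pics/{n}4.png',im[...,::-1]);np.savez(f'{n}4.npz',im=im,d=d,**ci)
im=cv2.imread('pics/wrist4.png');im2=cv2.imread('pics/top4.png')
cv2.imwrite('pics/c4.png',np.vstack([cv2.resize(im[60:200,180:460],(800,400)),cv2.resize(im2[150:220,240:440],(571,200))[:, :] if 0 else cv2.resize(im2[150:270,200:520],(800,200))]))
E
```

```text
(no output)
```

View pics/c4.png

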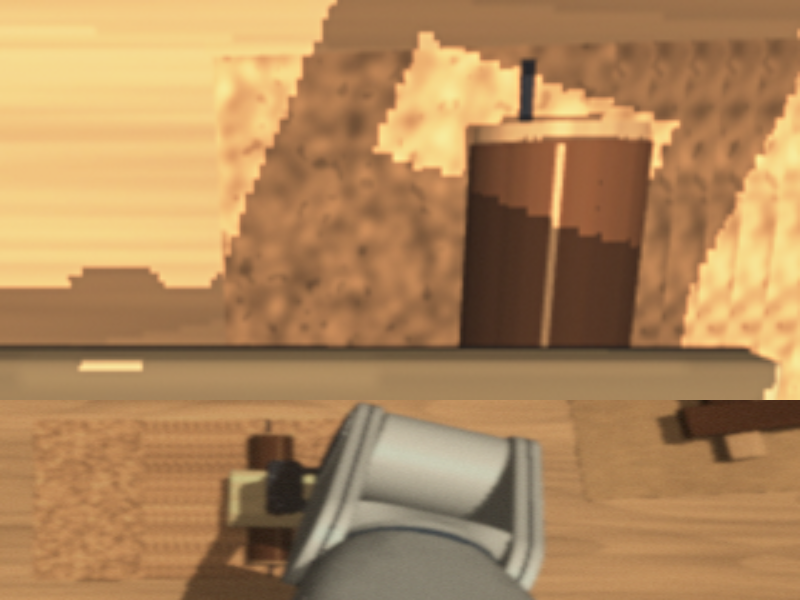

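The wrist crop shows the column's seam back on top. The line emerges at crop (527,90) from behind the column's near end (468–650). In the top crop the line at x≈268 comes out at the middle of the column (247–294). A quick number check follows.

```bash
python3 - <<'E'
from h import *
im,d,K,R,t=load('wrist4.npz');g=cv2.GaussianBlur(im.mean(2).astype(np.float32),(3,3),0);gx=np.diff(g,axis=1)
C=-R.T@t
for (a,b),s in(((332,352),1),((394,414),-1)):
    e=np.array([(a+(s*gx[v,a:b]).argmin()+.5,v) for v in range(125,175)]);D=np.c_[e,np.ones(len(e))]@np.linalg.inv(K).T@R
    q=C+D*((38-C[2])/D[:,2])[:,None];y=q[:,1]+s*22*np.hypot(D[:,1],D[:,2])/abs(D[:,2]);print(e[::20].tolist(),np.median(y),np.median(q[:,0]),np.polyfit(q[:,0],y,1)[0])
l=[(358+g[v,358:372].argmin(),v) for v in range(83,101)];q=ray(np.array(l),16,K,R,t);print(q[::5,:2])
E
```

```text
[[343.5, 125.0], [342.5, 145.0], [341.5, 165.0]] -73.86556189839058 463.3519367618848 0.017560129870930766
[[406.5, 125.0], [404.5, 145.0], [401.5, 165.0]] -74.19757840653557 463.33304311742256 0.004645046028111251
[[414.89653594 -76.93618546]
 [418.46707289 -77.38548322]
 [422.07042275 -77.06077706]
 [425.70739933 -76.73304072]]
```

Request:
servo_tool(
  rows=[
    [0,0,0,0,0,-0.002,20],
    [0,0,0,0,0,-0.004,20],
    [0,0,0,0,0,-0.008,20],
    [0,0,0,0,0,-0.02,20],
    [0,0,0,0,0,-0.1,20],
    [0,0,0,0,0,-0.2,20],
    [0,0,0,0,0,-0.3,20],
    [0,0,0,0,0,-0.3,20],
  ],
)

```text
t: 32.15
ee_pos: [521.6, -146.3, 158.7]
orientation: [-0.004, 3.138, -0.002]
ft_force: [0.0, -0.1, -2.1]
width: 30.0
grasp_force: 30.0
```

Request:
servo_tool(
  rows=[
    [0,0,0,0,-0.1,0,20],
    [0,0,0,0,-0.3,0,20],
    [0,0,0,-0.06,-0.5,0,20],
    [0,0,0,-0.06,-0.7,0,20],
    [0,0,0,-0.06,-0.9,0,20],
    [0,0,0,-0.06,-1,0,20],
    [0,0,0,-0.06,-1,0,20],
  ],
)

```text
t: 33.02
ee_pos: [532.3, -347.2, 155.8]
orientation: [0.0, -3.141, -0.001]
ft_force: [-0.3, -0.4, -2.5]
width: 30.0
grasp_force: 30.0
```

Request:
servo_tool(
  rows=[
    [0,0,0.1,0,0,0,20],
    [0,0,0.2,0,0,0,20],
    [0,0,0.3,0,0,0,20],
    [0,0,0.4,0,0,0,20],
    [0,0,0.5,0,0,0,20],
    [0,0,0.6,0,0,0,20],
    [0,0,0.7,0,0,0,20],
    [0,0,0.8,0,0,0,20],
    [0,0,0.83,0,0,0,20],
    [0,0,0.83,0,0,0,20],
  ],
)

```text
t: 34.28
ee_pos: [532.8, -344.6, 156.4]
orientation: [-1.826, -2.555, -0.0]
ft_force: [0.4, 0.4, -3.2]
width: 29.8
grasp_force: 30.0
```

```bash
python3 - <<'E'
from h import *
from workcell import ctrl
o=ctrl.get_obs();print(o['t'],o['ee_pos'],o['orientation'],o['ft_force'])
ci=ctrl.camera_info('wrist');im,d=ctrl.get_image('wrist');cv2.imwrite('pics/w5.png',im[...,::-1])
E
```

```text
34.275 [ 532.82945609 -344.56710933  156.37627864] [-1.82621102e+00 -2.55477606e+00 -3.22370850e-04] [ 0.40877906  0.40984543 -3.15312941]
```

View pics/w5.png

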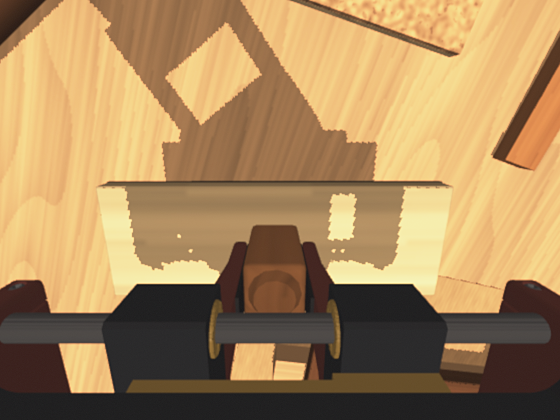

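The wrist view shows the pad level in the grip, free of the board (top right) and over clear bench where it first stood.

Request:
servo_tool(
  rows=[
    [0,0,0,0,0,0.1,20],
    [0,0,0,0,0,0.25,20],
    [0,0,0,0,0,0.4,20],
    [0,0,0,0,0,0.5,20],
    [0,0,0,0,0,0.57,20],
    [0,0,0,0,0,0.585,20],
    [0,0,0,0,0,0.585,20],
    [0,0,0,0,0,0.585,20],
  ],
)

```text
t: 35.33
ee_pos: [533.6, -346.3, 40.7]
orientation: [1.828, 2.553, 0.0]
ft_force: [0.8, 0.4, -4.1]
width: 30.0
grasp_force: 30.0
```

Request:
servo_tool(
  rows=[
    [0,0,0,0,0,0.005,20],
    [0,0,0,0,0,0.01,20],
    [0,0,0,0,0,0.01,20],
  ],
)

```text
t: 35.7
ee_pos: [533.0, -345.9, 37.8]
orientation: [1.829, 2.554, 0.0]
ft_force: [-0.1, -0.2, -2.9]
width: 29.6
grasp_force: 30.0
```

Request:
servo_tool(
  rows=[
    [0,0,0,0,0,0.003,20],
    [0,0,0,0,0,0.003,20],
  ],
)

```text
t: 35.95
ee_pos: [533.0, -346.0, 37.6]
orientation: [1.829, 2.554, -0.0]
ft_force: [-2.2, 2.3, 4.2]
width: 29.8
grasp_force: 30.0
```

Request:
servo_tool(
  rows=[
    [0,0,0,0,0,0,40],
    [0,0,0,0,0,0,60],
    [0,0,0,0,0,0,87],
    [0,0,0,0,0,0,87],
    [0,0,0,0,0,0,87],
    [0,0,0,0,0,0,87],
  ],
)

```text
t: 36.7
ee_pos: [533.0, -345.9, 37.1]
orientation: [1.829, 2.554, -0.0]
ft_force: [0.3, -1.1, 0.6]
width: 85.5
grasp_force: 0.0
```

Request:
servo_tool(
  rows=[
    [0,0,0,0,0,-0.05,87],
    [0,0,0,0,0,-0.2,87],
    [0,0,0,0,0,-0.4,87],
    [0,0,0,0,0,-0.6,87],
    [0,0,0,0,0,-0.8,87],
    [0,0,0,0,0,-0.9,87],
    [0,0,0,0,0,-0.9,87],
    [0,0,0,0,0,-0.9,87],
  ],
)

```text
t: 37.7
ee_pos: [532.2, -345.4, 215.5]
orientation: [-1.828, -2.552, 0.0]
ft_force: [0.3, -0.1, -0.3]
width: 86.8
grasp_force: 0.0
```

```bash
python3 - <<'E'
from h import *
from workcell import ctrl
a=ctrl.get_image('scene')[0][...,::-1];b=ctrl.get_image('top')[0][...,::-1]
cv2.imwrite('pics/f.png',np.hstack([cv2.resize(a,(400,300)),cv2.resize(b[140:350,190:470],(400,300))]))
E
```

```text
(no output)
```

View pics/f.png

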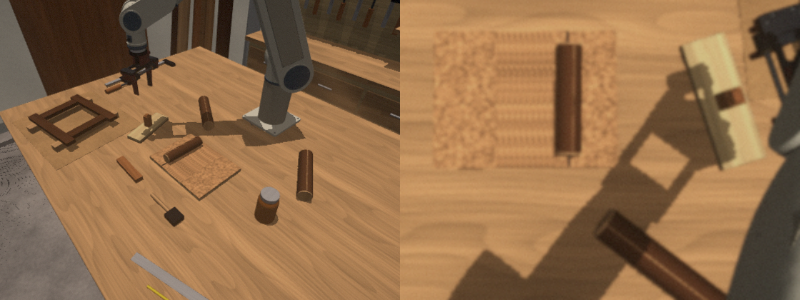

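The column lies on the line, which shows at both of its ends at (569,35) and (569,160). The pad stands flat at (722,100) and the gripper is clear.

```bash
python3 -c "
from workcell import ctrl
print(ctrl.close_job())"
```

```text
the job is handed in; nothing more can be done
None
```

I rolled the column once round in one pass at about 7–11 N and left it on the pencil line. The pad is standing sole down on the bench beside the board and the job is handed in; no verdict came back.

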